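Turn the flat of a printed spool spindle to face up

ROBOT

A 6-joint arm with a two-finger parallel gripper is mounted at the origin on the work surface. World frame = base frame: x ahead of the robot, y to its left, z up, the work surface at z = 0. Lengths are in m, angles in rad, forces in N, time in s.
With the tool pointing down it reaches from about 0.35 to 0.775 m from the base axis. Payload 5.5 kg.
Tool frame: the origin (TCP) lies at the very end of the fingers, on their centre line; the grasp point (between the pads) lies behind it (env.hold_point_z is the z of the grasp point in the tool frame, in m); z points along the fingers, y is the line along which they close (so a half turn about z gives the same grasp; the last joint's range is limited). The gripper opens to 85 mm and grips with 20 to 120 N. Pads are 22 mm wide; open, the fingers measure 114 mm over their backs; the gripper's body (76 mm by 85 mm) begins 54 mm behind the grasp point. The pads swing forward as they close: fully open they stand 13 mm farther back than shut.
Start: joints at [1.095, 0.313, 0.046, 1.304, 0, 1.431], TCP at [0.19, 0.543, 0.231] pointing down, gripper open.
Joint ranges: [-2.76, 2.76], [-0.86, 1.69], [-1.03, 1.26], [-2.2, 2.34], [-1.47, 1.5], [-3.14, 3.14]. Speed limits (rad/s): [2.57, 2.57, 3.14, 3.14, 3.14, 3.14].

INTERFACE

Orientations are given as a unit quaternion [w, x, y, z].
In Python, from workcell import env gives the robot as it stands.
- The arm moves only by the tool arm_command, never from a script. Its argument "rows" is a list of rows, each an object with "delta_pos": the shift along the tool's x, y, z scaled (see below), a list of three; "rot": the turn, a rotation vector about the tool's x, y, z scaled (see below), a list of three; "fingers": the closure, from 0 (fully open) to 1 (shut). A call has 1 to 20 rows; each row shifts and turns the commanded pose from where the row before left it, along the tool's axes as they then stand; what a row does not reach is not made up. The controller multiplies each number of a shift by 0.02 m and each number of a turn by 360 degrees. A row lasts 1/10 s, in which the tool goes at most 50 mm and 8.59 degrees, less where a joint would pass 70% of its speed; a pose out of reach is approached as far as the arm can. A call with a number of a shift or a turn outside -1 to 1 is refused whole. A call with a gripper value outside its range is refused whole. The fingers move at their own pace and stop on an object; "squeeze" is the grip in N (left out, the last holds). Time passes only in rows, so rows that do not move let the fingers close. It gives the time, the measured TCP pose, the force and the opening at its end, in the units of the state.
- env.get_state(): the state, without advancing time (a new reading comes with each control period).
- env.read_camera(name): name is "side" or "top" or "wrist"; returns (picture, depth): 480x640x3 uint8, blue, green, red; 480x640 float32, m along the optical axis (not along the pixel's ray), 0 where there is no reading.
- env.get_calibration(name): a dict with "mtx" (3x3 intrinsics, pixels), "distortion" ([k1, k2, p1, p2, k3] as OpenCV has them; the pictures are not rectified), "R" (3x3) and "t" (3): a world point X has camera coordinates R X + t. Camera axes: x right, y down, z forward; pixel columns grow to the right and rows downward; lengths in m; the calibration is good to about 2 mm. A picture is of the moment at which its call begins: read the wrist's pose just before it. get_calibration takes no time and is no camera call; for the wrist camera it gives the pose at the moment of the call.
- env.hand_in(): hands the job in, once; it reports no verdict.
The state is a dict: "clock": time; "joint_pos": joint angles; "qvel": joint speeds; "tau": joint torques, N m; "tcp_pos": TCP position; "orientation": TCP orientation; "wrist_force": force on the tool from outside, world axes, zero at the start; "ft_torque": the same for the moment, N m; "finger_gap": finger opening in m.
Only numpy, scipy, OpenCV 4.12 (cv2) and the standard library are available. Lean on these libraries where they do the work, as an engineer would, in place of code of your own. Each camera call takes 0.05 s, during which the arm holds its last target. There are 200 camera calls.

TASK

Two printed spindles with star knobs sit in stands on the print bench. Find the one whose round end has a flat cut along it and turn that spindle until the flat faces straight up, ready for its set-screw hub, then let go of it. Leave the plain round spindle as it is.

Things in the scene. Friction and masses are not known exactly. Their poses are not given: they have to be found in the camera images.
- flat_knob (a point): Centre of the star knob on the grey spindle with the flat: on its axis, 90 mm above the table. Hub 44 mm in diameter, 22 long; four arms 90 degrees apart (+y, +z, -y, -z), each reaching 50 mm from the axis, 14 thick, 18 wide along it. Axes turn with the spindle: x from knob along the level axis to the flatted end, z out of the flat. Flat up: the y arms lie level, tops 7 mm above the axis.
- flat_face (a point): Centre of the flat on that spindle's end, 115 mm along the axis from the knob's centre, 10 mm off the axis. Spindle 36 mm in diameter; flat 80 x 30 mm with two small dark dimples. Axes as flat_knob: z points out of the flat. Between knob and flat a fixed black stand holds it: block 34 mm along the axis, 52 wide, 113 high; base 85 x 100 x 12; collar face 34 mm from the knob's centre.
- flat_spindle (a joint): Turn of that spindle, rad: 0 with the flat straight up; positive when the flat leans to the robot's right (-y) and the knob arm on the robot's left (spindle +y) is raised; 0.4 to 0.75 at the start. Pressing a raised side arm down turns it back. It turns either way (-3 to 3) against a steady friction of 0.15 N m and stays where left.
- plain_arm (a point): Tip of one arm of the star knob on the other spindle, 50 mm from that spindle's axis, which is 90 mm above the table. Same stand, knob and size, but its end is fully round, without a flat. Leave this spindle alone.
Things that resemble listed ones, but are neither listed nor needed, are in the scene too. Leave any green, orange or pink look-alike of the part that bears flat_knob alone.

How it is judged:
At the end, for the whole second after the job is handed in: The flat faces up within 0.2 rad (11 degrees), the spindle is at rest, and the plain spindle's arm is within 10 mm of where it began (angle between flat_face's own z axis and vertical below 0.2 rad and velocity of joint flat_spindle between -0.05 and 0.05 rad/s and distance of plain_arm from where it was at the start of the episode below 0.01 m); the robot touches nothing.
It fails at once if the plain spindle is turned (its arm moves more than 10 mm) (distance of plain_arm from where it was at the start of the episode above 0.01 m).
It also fails if it takes over 32 s, if anything falls off the work surface, if the arm or the gripper's body presses on something with over 40 N, if the wrist force passes 120 N, or if a joint passes its speed limit or range.

## Working session

There is one attempt and no reset: what is moved stays moved. The work goes in short steps, Python scripts to look and compute and a tool call to move; the robot and the scene stay as the last step left them, time stands still between calls to the robot, and variables do not carry over. Pictures are saved under pics/ and viewed, on a budget of 10 in all, crops included, one or two more only if the job needs it, and the job is handed in when it is done.

Besides the shell and the picture viewer there is one more tool, called after "Request:" as name(argument=value, ...) on one line, values as JSON. arm_command: Moves the arm, as the interface text tells. Shifts and turns lie within -1 to 1; 1 stands for 0.02 m of shift or 360 degrees of turn. Its arguments: {"type":"object","properties":{"rows":{"type":"array","items":{"type":"object","properties":{"delta_pos":{"type":"array","items":{"type":"number","minimum":-1,"maximum":1}},"rot":{"type":"array","items":{"type":"number","minimum":-1,"maximum":1}},"fingers":{"type":"number"}}}},"squeeze":{"type":"number"}},"required":["rows"]}

```bash
mkdir -p pics; ls; cat > h.py <<'E'
import numpy as np, cv2
from workcell import env
def grab(n):
    c=env.get_calibration(n); p,d=env.read_camera(n); return p,d,c
def cloud(d,c):
    K=np.array(c["mtx"]);D=np.array(c["distortion"]);R=np.array(c["R"]);t=np.array(c["t"])
    v,u=np.mgrid[0:480,0:640]
    q=cv2.undistortPoints(np.stack([u,v],-1).reshape(-1,1,2).astype(np.float64),K,D).reshape(480,640,2)
    P=np.dstack([q*d[...,None],d]).astype(float)
    W=(P-t.reshape(3))@R
    W[d==0]=np.nan
    return W
E
python3 - <<'E'
from h import *
for n in("top","side"):
    p,d,c=grab(n); np.savez(f"{n}.npz",p=p,d=d,W=cloud(d,c)); cv2.imwrite(f"pics/{n}.png",p)
    print(n,-np.array(c["R"]).T@np.array(c["t"]).ravel(),np.array(c["R"])[2])
s=env.get_state();print(s["tcp_pos"],s["orientation"],s["clock"],env.hold_point_z)
E
```

```text
pics
top [ 0.20772895 -0.0994125   1.32751675] [ 0.20970477 -0.0154984  -0.97764191]
side [ 0.06591537 -0.84524766  0.95454753] [ 0.34199508  0.6092962  -0.71540024]
[0.18928284 0.54247673 0.23051192] [-2.33546330e-04  1.67112557e-01  9.85937499e-01 -7.65868057e-04] 0.1 -0.0187
```

View pics/top.png

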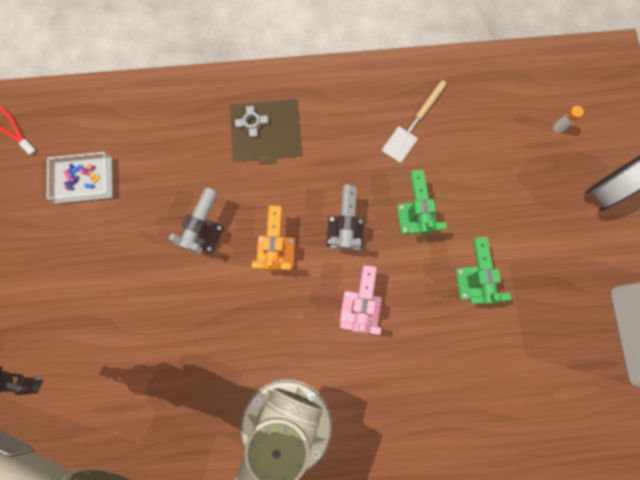

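View pics/side.png

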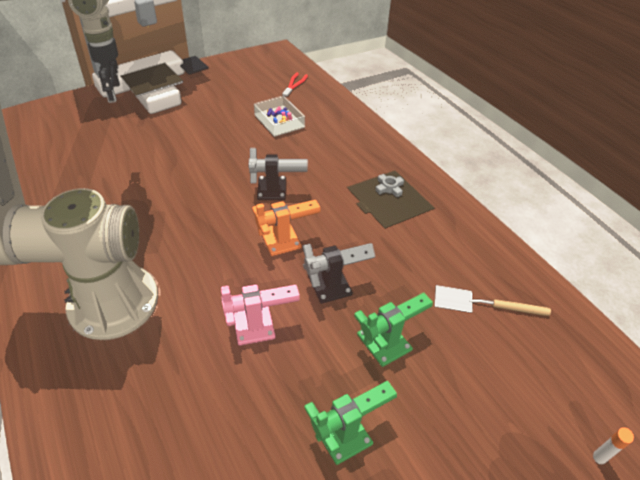

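The top view shows two grey spindles in black stands: A at about (200,225) and B at about (347,215). In the side view they are at (275,170) and (335,260). B seems to have dimples, so I'll confirm in one crop and measure both.

```bash
python3 - <<'E'
from h import *
T=np.load("top.npz");S=np.load("side.npz")
a=cv2.resize(S["p"][230:310,290:390],(800,640),interpolation=cv2.INTER_CUBIC)[:600]
b=cv2.resize(T["p"][175:260,160:370],None,fx=3.8,fy=3.8,interpolation=cv2.INTER_CUBIC)
a=cv2.resize(S["p"][140:310,240:390],None,fx=3.5,fy=3.5,interpolation=cv2.INTER_CUBIC)
a=a[:595]; b=cv2.resize(S["p"][0:1,0:1],(1,1))
t=cv2.resize(T["p"][175:260,325:375],None,fx=5,fy=5,interpolation=cv2.INTER_CUBIC)
out=np.zeros((600,800,3),np.uint8); out[:a.shape[0],:a.shape[1]]=a[:, :525]; out[:t.shape[0],540:790]=t
cv2.imwrite("pics/crop.png",out)
def rep(Z,box,nm):
    u0,v0,u1,v1=box
    p=Z["p"][v0:v1,u0:u1].astype(int);W=Z["W"][v0:v1,u0:u1]
    sat=p.max(2)-p.min(2)
    m=(sat<22)&(p.mean(2)>85)&(W[...,2]>.06)
    Q=W[m];print(nm,len(Q),Q.min(0),Q.max(0))
    return Q
for Z,box,nm in((T,(325,178,372,258),"Btop"),(S,(298,235,380,305),"Bside"),(T,(165,180,228,258),"Atop")):
    Q=rep(Z,box,nm)
    xs=np.linspace(Q[:,0].min(),Q[:,0].max(),12)
    for l,h in zip(xs,xs[1:]):
        q=Q[(Q[:,0]>=l)&(Q[:,0]<h)]
        if len(q)>3: print("%.3f n%d y %.3f %.3f med %.3f z %.3f %.3f med %.3f"%((l+h)/2,len(q),q[:,1].min(),q[:,1].max(),np.median(q[:,1]),q[:,2].min(),q[:,2].max(),np.median(q[:,2])))
E
```

```text
Btop 912 [ 0.42980962 -0.23187436  0.06027322] [ 0.59784698 -0.15212463  0.13601505]
0.437 n200 y -0.232 -0.154 med -0.200 z 0.063 0.136 med 0.113
0.453 n129 y -0.227 -0.152 med -0.184 z 0.060 0.132 med 0.114
0.468 n84 y -0.215 -0.178 med -0.198 z 0.090 0.114 med 0.106
0.483 n73 y -0.211 -0.179 med -0.196 z 0.065 0.120 med 0.113
0.499 n43 y -0.212 -0.190 med -0.201 z 0.110 0.119 med 0.114
0.514 n52 y -0.223 -0.190 med -0.204 z 0.091 0.117 med 0.112
0.529 n69 y -0.223 -0.191 med -0.206 z 0.088 0.111 med 0.102
0.544 n72 y -0.226 -0.193 med -0.208 z 0.088 0.111 med 0.102
0.560 n66 y -0.227 -0.196 med -0.212 z 0.087 0.112 med 0.102
0.575 n72 y -0.229 -0.199 med -0.214 z 0.091 0.111 med 0.101
0.590 n51 y -0.230 -0.200 med -0.213 z 0.089 0.113 med 0.105
Bside 1115 [ 0.42919404 -0.23527922  0.0614286 ] [ 0.59821008 -0.15566755  0.13215652]
0.437 n297 y -0.233 -0.156 med -0.211 z 0.061 0.132 med 0.097
0.452 n146 y -0.231 -0.158 med -0.191 z 0.066 0.132 med 0.111
0.468 n92 y -0.218 -0.184 med -0.207 z 0.083 0.111 med 0.103
0.483 n62 y -0.214 -0.176 med -0.200 z 0.082 0.118 med 0.112
0.498 n39
[... 436 characters left out ...]
23 0.13564263 0.0609442 ] [0.62137761 0.24784823 0.13806323]
0.462 n78 y 0.179 0.220 med 0.192 z 0.061 0.128 med 0.118
0.477 n110 y 0.181 0.240 med 0.215 z 0.062 0.131 med 0.113
0.493 n139 y 0.189 0.248 med 0.215 z 0.079 0.138 med 0.110
0.508 n87 y 0.183 0.243 med 0.199 z 0.092 0.127 med 0.109
0.523 n83 y 0.182 0.220 med 0.201 z 0.092 0.121 med 0.114
0.538 n88 y 0.165 0.213 med 0.187 z 0.088 0.120 med 0.113
0.553 n84 y 0.158 0.202 med 0.176 z 0.094 0.114 med 0.107
0.568 n76 y 0.150 0.189 med 0.167 z 0.098 0.113 med 0.106
0.584 n82 y 0.142 0.185 med 0.161 z 0.094 0.114 med 0.106
0.599 n79 y 0.136 0.176 med 0.153 z 0.096 0.116 med 0.106
0.614 n43 y 0.136 0.167 med 0.152 z 0.099 0.113 med 0.106
```

View pics/crop.png

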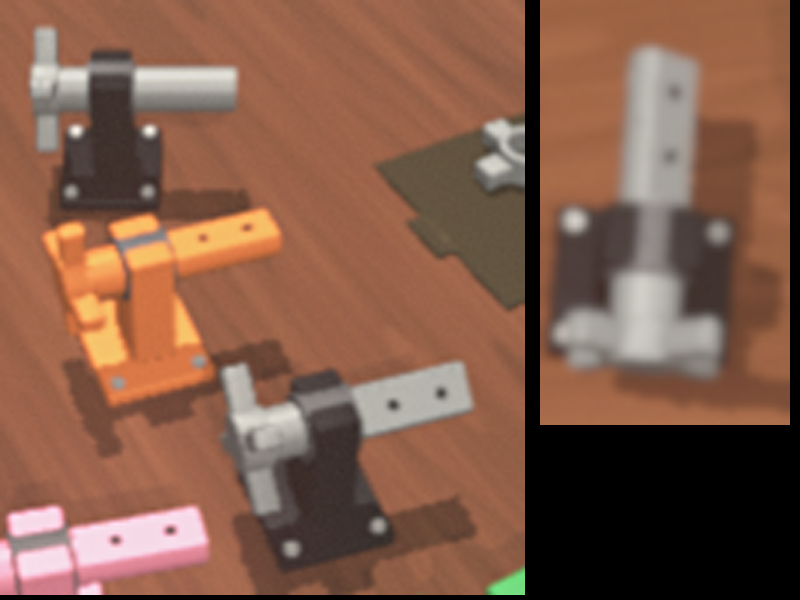

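B at side (335,260) has the flat with two dimples, at crop pixels (393,404) and (441,393). A at side (275,170) is fully round. So B is the target, leaning to -y. Next I'll fit its angle and axis and work out the move.

```bash
cat > fit.py <<'E'
from h import *
def fit(Z,box):
    u0,v0,u1,v1=box
    p=Z["p"][v0:v1,u0:u1].astype(int);W=Z["W"][v0:v1,u0:u1]
    m=(p.max(2)-p.min(2)<22)&(p.mean(2)>85)&(W[...,2]>.06)
    Q=W[m]
    F=Q[(Q[:,0]>.52)&(Q[:,0]<.59)]
    for _ in range(6):           # trimmed plane on the flat
        c=F.mean(0);n=np.linalg.svd(F-c)[2][2];n*=np.sign(n[2])
        r=(F-c)@n; F=F[abs(r)<max(2*r.std(),.0015)] if _<5 else F
    return Q,c,n,len(F),r.std()
E
python3 - <<'E'
from fit import *
for f,box in(("top",(325,178,372,258)),("side",(298,235,380,305))):
    Q,c,n,k,s=fit(np.load(f+".npz"),box)
    ax=np.cross([0,0,1],n) if 0 else None
    print(f,"flat c",c.round(4),"n",n.round(3),k,s.round(4),"tilt",np.arccos(n[2]).round(3),"azim normal",np.degrees(np.arctan2(n[1],n[0])).round(1))
    # axis direction from shaft cross-section midlines
    xs=np.arange(.52,.595,.01);mid=[(np.percentile(Q[(Q[:,0]>=x)&(Q[:,0]<x+.01),1],2)+np.percentile(Q[(Q[:,0]>=x)&(Q[:,0]<x+.01),1],98))/2 for x in xs]
    print("slope deg",np.degrees(np.arctan(np.polyfit(xs,mid,1)[0])).round(1))
    K=Q[Q[:,0]<.465]
    hi=K[K[:,1]>np.percentile(K[:,1],99.5)-.012]; up=K[K[:,2]>K[:,2].max()-.008]
    print("left arm tip",hi.mean(0).round(4),hi.max(0).round(4),"up arm",up.mean(0).round(4))
E
```

```text
top flat c [ 0.5544 -0.2131  0.1013] n [-0.112 -0.572  0.813] 262 0.0024 tilt 0.622 azim normal -101.1
slope deg -7.4
left arm tip [ 0.4478 -0.1602  0.1122] [ 0.458  -0.1521  0.1304] up arm [ 0.4396 -0.211   0.1304]
side flat c [ 0.5551 -0.2172  0.0975] n [-0.115 -0.644  0.756] 358 0.0018 tilt 0.713 azim normal -100.1
slope deg -9.6
left arm tip [ 0.4473 -0.1633  0.119 ] [ 0.4572 -0.1557  0.1307] up arm [ 0.4423 -0.2031  0.1274]
```

Request:
arm_command(rows=[{"delta_pos":[-0.95,-0.1,0],"rot":[0,0,0.0055],"fingers":1},{"delta_pos":[-0.95,-0.1,0],"rot":[0,0,0.0055],"fingers":1},{"delta_pos":[-0.95,-0.1,0],"rot":[0,0,0.0055],"fingers":1},{"delta_pos":[-0.95,-0.1,0],"rot":[0,0,0.0055],"fingers":1},{"delta_pos":[-0.95,-0.1,0],"rot":[0,0,0.0055],"fingers":1},{"delta_pos":[-0.95,-0.1,0],"rot":[0,0,0.0055],"fingers":1},{"delta_pos":[-0.95,-0.1,0],"rot":[0,0,0.0055],"fingers":1},{"delta_pos":[-0.95,-0.1,0],"rot":[0,0,0.0055],"fingers":1},{"delta_pos":[-0.95,-0.1,0],"rot":[0,0,0.0055],"fingers":1},{"delta_pos":[-0.95,-0.1,0],"rot":[0,0,0.0055],"fingers":1},{"delta_pos":[-0.95,-0.1,0],"rot":[0,0,0.0055],"fingers":1},{"delta_pos":[-0.95,-0.1,0],"rot":[0,0,0.0055],"fingers":1},{"delta_pos":[-0.95,-0.1,0],"rot":[0,0,0.0055],"fingers":1},{"delta_pos":[-0.95,-0.1,0],"rot":[0,0,0.0055],"fingers":1},{"delta_pos":[-0.95,-0.1,0],"rot":[0,0,0.0055],"fingers":1},{"delta_pos":[-0.95,-0.1,0],"rot":[0,0,0.0055],"fingers":1},{"delta_pos":[-0.95,-0.1,0],"rot":[0,0,0.0055],"fingers":1},{"delta_pos":[-0.95,-0.1,0],"rot":[0,0,0.0055],"fingers":1},{"delta_pos":[-0.95,-0.1,0],"rot":[0,0,0.0055],"fingers":1},{"delta_pos":[-0.95,-0.1,0],"rot":[0,0,0.0055],"fingers":1}])

```text
clock: 2.1
tcp_pos: [0.4588, 0.2816, 0.2308]
orientation: [-0.0, 0.492, 0.871, -0.0]
wrist_force: [0.3, 0.3, 0.6]
finger_gap: 0.0001
```

Request:
arm_command(rows=[{"delta_pos":[-0.95,-0.12,0],"rot":[0,0,0.0055],"fingers":1},{"delta_pos":[-0.95,-0.12,0],"rot":[0,0,0.0055],"fingers":1},{"delta_pos":[-0.95,-0.12,0],"rot":[0,0,0.0055],"fingers":1},{"delta_pos":[-0.95,-0.12,0],"rot":[0,0,0.0055],"fingers":1},{"delta_pos":[-0.95,-0.12,0],"rot":[0,0,0.0055],"fingers":1},{"delta_pos":[-0.95,-0.12,0],"rot":[0,0,0.0055],"fingers":1},{"delta_pos":[-0.95,-0.12,0],"rot":[0,0,0.0055],"fingers":1},{"delta_pos":[-0.95,-0.12,0],"rot":[0,0,0.0055],"fingers":1},{"delta_pos":[-0.95,-0.12,0],"rot":[0,0,0.0055],"fingers":1},{"delta_pos":[-0.95,-0.12,0],"rot":[0,0,0.0055],"fingers":1},{"delta_pos":[-0.95,-0.12,0],"rot":[0,0,0.0055],"fingers":1},{"delta_pos":[-0.95,-0.12,0],"rot":[0,0,0.0055],"fingers":1},{"delta_pos":[-0.95,-0.12,0],"rot":[0,0,0.0055],"fingers":1},{"delta_pos":[-0.95,-0.12,0],"rot":[0,0,0.0055],"fingers":1},{"delta_pos":[-0.95,-0.12,0],"rot":[0,0,0.0055],"fingers":1},{"delta_pos":[-0.95,-0.12,0],"rot":[0,0,0.0055],"fingers":1},{"delta_pos":[-0.95,-0.12,0],"rot":[0,0,0.0055],"fingers":1},{"delta_pos":[-0.95,-0.12,0],"rot":[0,0,0.0055],"fingers":1},{"delta_pos":[-0.95,-0.12,0],"rot":[0,0,0.0055],"fingers":1},{"delta_pos":[0,0,0],"rot":[0,0,0.0055],"fingers":1}])

```text
clock: 4.1
tcp_pos: [0.4963, -0.0747, 0.2308]
orientation: [-0.0, 0.759, 0.652, -0.0]
wrist_force: [-0.1, 1.2, 0.3]
finger_gap: 0.0
```

Request:
arm_command(rows=[{"delta_pos":[-0.86,-0.33,0],"rot":[0,0,0.0007],"fingers":1},{"delta_pos":[-0.86,-0.33,0],"rot":[0,0,0.0007],"fingers":1},{"delta_pos":[-0.86,-0.33,0],"rot":[0,0,0.0007],"fingers":1},{"delta_pos":[-0.86,-0.33,0],"rot":[0,0,0.0007],"fingers":1},{"delta_pos":[-0.86,-0.33,0],"rot":[0,0,0.0007],"fingers":1},{"delta_pos":[0,0,0.8],"rot":[0,0,0],"fingers":1},{"delta_pos":[0,0,0.8],"rot":[0,0,0],"fingers":1},{"delta_pos":[0,0,0.8],"rot":[0,0,0],"fingers":1},{"delta_pos":[0,0,0.8],"rot":[0,0,0],"fingers":1},{"delta_pos":[0,0,0.8],"rot":[0,0,0],"fingers":1},{"delta_pos":[0,0,0],"rot":[0,0,0],"fingers":1}])

```text
clock: 5.2
tcp_pos: [0.4492, -0.1518, 0.149]
orientation: [-0.002, 0.764, 0.645, -0.001]
wrist_force: [-0.3, 0.3, 0.7]
finger_gap: -0.0002
```

```bash
python3 - <<'E'
from h import *
p,d,c=grab("wrist"); cv2.imwrite("pics/w1.png",p)
W=cloud(d,c);s=env.get_state();print(s["tcp_pos"],s["wrist_force"])
K=np.array(c["mtx"]);R=np.array(c["R"]);t=np.array(c["t"]).reshape(3)
ax=np.array([.985,-.17,0]);l=np.array([.17,.985,0]);k=np.array([.445,-.19,.09])
for nm,X in(("knob",k),("left tip .65",k+.05*(.796*l+[0,0,.605])),("tcp",s["tcp_pos"])):
    print(nm,cv2.projectPoints(np.array(X).reshape(1,3),cv2.Rodrigues(R)[0],t,K,np.array(c["distortion"]))[0].ravel().round())
E
```

```text
[ 0.4498527  -0.1521339   0.15025789] [-0.73073708  0.9934868   0.54182498]
knob [314. 326.]
left tip .65 [314. 282.]
tcp [310. 313.]
```

View pics/w1.png

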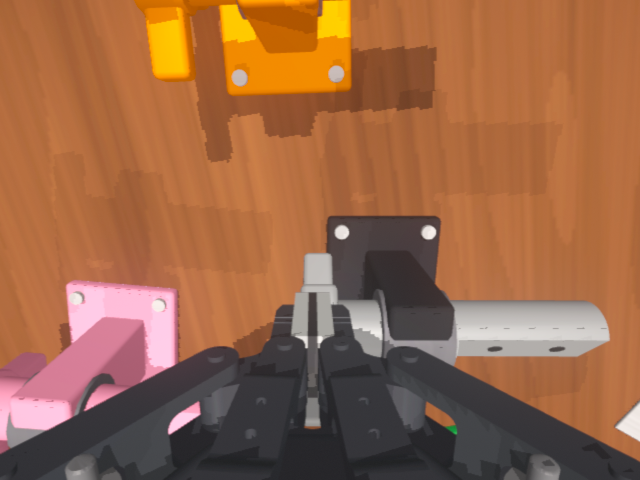

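The knob's left arm tip is at (318,270), with the closed fingers at (312,300) directly above it and the spindle axis level in the image. The position is confirmed, so I'll press straight down to z ≈ 0.097.

Request:
arm_command(rows=[{"delta_pos":[0,0,0.3],"rot":[0,0,0],"fingers":1},{"delta_pos":[0,0,0.3],"rot":[0,0,0],"fingers":1},{"delta_pos":[0,0,0.3],"rot":[0,0,0],"fingers":1},{"delta_pos":[0,0,0.3],"rot":[0,0,0],"fingers":1},{"delta_pos":[0,0,0.2],"rot":[0,0,0],"fingers":1},{"delta_pos":[0,0,0.15],"rot":[0,0,0],"fingers":1},{"delta_pos":[0,0,0.15],"rot":[0,0,0],"fingers":1},{"delta_pos":[0,0,0.15],"rot":[0,0,0],"fingers":1},{"delta_pos":[0,0,0.15],"rot":[0,0,0],"fingers":1},{"delta_pos":[0,0,0.15],"rot":[0,0,0],"fingers":1},{"delta_pos":[0,0,0.15],"rot":[0,0,0],"fingers":1},{"delta_pos":[0,0,0.15],"rot":[0,0,0],"fingers":1},{"delta_pos":[0,0,0.15],"rot":[0,0,0],"fingers":1},{"delta_pos":[0,0,0],"rot":[0,0,0],"fingers":1},{"delta_pos":[0,0,0],"rot":[0,0,0],"fingers":1}])

```text
clock: 6.75
tcp_pos: [0.4506, -0.153, 0.099]
orientation: [-0.0, 0.764, 0.645, -0.001]
wrist_force: [0.2, -0.6, 1.8]
finger_gap: 0.0002
```

Request:
arm_command(rows=[{"delta_pos":[0,0,0.05],"rot":[0,0,0],"fingers":1},{"delta_pos":[0,0,0.05],"rot":[0,0,0],"fingers":1},{"delta_pos":[0,0,0],"rot":[0,0,0],"fingers":1}])

```text
clock: 7.05
tcp_pos: [0.4507, -0.1528, 0.0972]
orientation: [-0.0, 0.764, 0.645, -0.0]
wrist_force: [-0.4, 1.2, 1.7]
finger_gap: 0.0002
```

```bash
python3 - <<'E'
from fit import *
for f,box in(("top",(325,178,372,258)),("side",(298,235,380,305))):
    p,d,c=grab(f);Q,cc,n,k,s=fit(dict(p=p,W=cloud(d,c)),box)
    print(f,cc.round(4),n.round(3),k,s.round(4),"lean",np.arctan2(-n[1],n[2]).round(3))
    if f=="side": cv2.imwrite("pics/s2.png",cv2.resize(p[210:320,270:400],None,fx=5,fy=5,interpolation=cv2.INTER_CUBIC))
s=env.get_state();print(s["tcp_pos"],s["wrist_force"])
E
```

```text
top [nan nan nan] [0. 0. 1.] 0 nan lean -0.0
side [ 0.5553 -0.2153  0.0993] [-0.009 -0.059  0.998] 328 0.002 lean 0.059
[ 0.45070841 -0.15273713  0.0971355 ] [-0.39468149  0.5903211   1.31958533]fit.py:9: RuntimeWarning: Mean of empty slice.
  c=F.mean(0);n=np.linalg.svd(F-c)[2][2];n*=np.sign(n[2])
  ret = um.true_divide(
  ret = _var(a, axis=axis, dtype=dtype, out=out, ddof=ddof,
  arrmean = um.true_divide(arrmean, div, out=arrmean,
  ret = ret.dtype.type(ret / rcount)
```

View pics/s2.png

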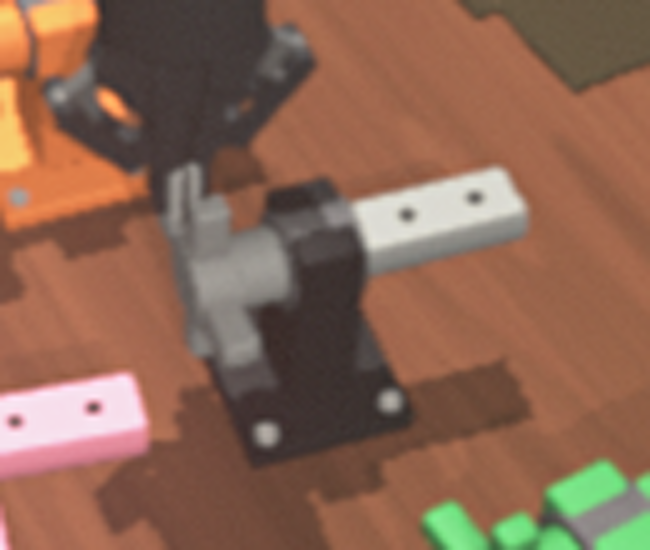

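The crop shows the flat facing up, with dimples at (408,215) and (475,198), and a lean of about 0.06 rad. That is well within tolerance, so I'll retreat straight up.

Request:
arm_command(rows=[{"delta_pos":[0,0,-0.3],"rot":[0,0,0],"fingers":1},{"delta_pos":[0,0,-0.6],"rot":[0,0,0],"fingers":1},{"delta_pos":[0,0,-1],"rot":[0,0,0],"fingers":1},{"delta_pos":[0,0,-1],"rot":[0,0,0],"fingers":1},{"delta_pos":[0,0,-1],"rot":[0,0,0],"fingers":1},{"delta_pos":[0,0,-1],"rot":[0,0,0],"fingers":1},{"delta_pos":[0,0,-1],"rot":[0,0,0],"fingers":1},{"delta_pos":[1,0,-0.5],"rot":[0,0,0],"fingers":1},{"delta_pos":[1,0,0],"rot":[0,0,0],"fingers":1},{"delta_pos":[1,0,0],"rot":[0,0,0],"fingers":1},{"delta_pos":[1,0,0],"rot":[0,0,0],"fingers":1},{"delta_pos":[1,0,0],"rot":[0,0,0],"fingers":1},{"delta_pos":[0,0,0],"rot":[0,0,0],"fingers":1},{"delta_pos":[0,0,0],"rot":[0,0,0],"fingers":1}])

```text
clock: 8.55
tcp_pos: [0.4679, -0.0541, 0.226]
orientation: [0.0, 0.764, 0.645, 0.0]
wrist_force: [-0.3, 0.7, 0.2]
finger_gap: 0.0001
```

```bash
python3 - 2>/dev/null <<'E'
from fit import *
for f,box,a in(("top",(325,178,372,258),(165,180,228,258)),("side",(298,235,380,305),(245,145,310,200))):
    p,d,c=grab(f)
    try:
        Q,cc,n,k,s=fit(dict(p=p,W=cloud(d,c)),box); print(f,cc.round(4),n.round(3),k,s.round(4),"lean",np.arctan2(-n[1],n[2]).round(3))
    except Exception as e: print(f,e)
    u0,v0,u1,v1=a;o=np.load(f+".npz")["p"][v0:v1,u0:u1].astype(int)
    print("plain diff px",(abs(o-p[v0:v1,u0:u1]).max(2)>40).sum())
    if f=="side": cv2.imwrite("pics/s3.png",cv2.resize(p[130:320,230:400],None,fx=3.1,fy=3.1,interpolation=cv2.INTER_CUBIC))
s=env.get_state();print(s["tcp_pos"],s["wrist_force"],s["clock"],np.abs(s["qvel"]).max())
E
```

```text
top [ 0.5546 -0.2113  0.1007] [-0.004  0.002  1.   ] 298 0.0018 lean -0.002
plain diff px 1202
side [ 0.5548 -0.2148  0.0991] [-0.011 -0.085  0.996] 309 0.0016 lean 0.085
plain diff px 1037
[ 0.46783357 -0.05475688  0.22566008] [-0.61407104  0.59548954  0.70969982] 8.65 0.007900229561067033
```

View pics/s3.png

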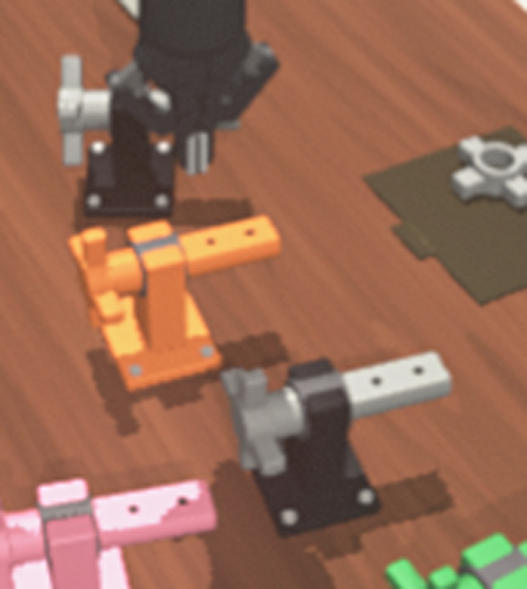

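The crop shows the flat up, with dimples at (377,381) and (419,370), and the gripper well clear. The plain knob at (72,108) looks unchanged. The pixel difference there is large because the gripper and its shadow now cover that area.

```bash
python3 -c "
from workcell import env
print(env.hand_in())"
```

```text
the job is handed in; nothing more can be done
None
```

I turned the flatted grey spindle (the one with two dimples, near x 0.445, y -0.19) by pressing its raised left arm down with closed fingers to z = 0.097. I then backed off to z = 0.226 and handed in at about 8.7 s.

- **Flat angle:** after release the top camera gave a lean of about 0.00 rad and the side camera 0.085 rad. They disagree by about 0.09 rad, as they did at the start (0.62 and 0.71 rad), but both are under the 0.2 rad limit.
- **Robot clear:** the measured wrist force was under 1.2 N, and the gripper was well away from both spindles.
- **Plain spindle:** the arm never went lower than z = 0.226 near it, and its knob looked unchanged in the last picture. My pixel-difference check for it failed to tell anything: it counted over 1,000 changed pixels in both views, probably because the gripper and its shadow had moved into that area.

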